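# Fetch the boxed-in offcut for the saw

## Task

The small plastic offcut lies in the metal stock tray, boxed in between two pine blocks. Set both blocks aside on the dark rubber mat, leaving the offcut in the tray meanwhile, then lay the offcut flat between the corner cleats of the plywood sawing carrier, and only then put both blocks back in the tray, each on the side it came from, just where and how it lay. Leave the hex key on the carrier where it is.

Things in the scene. Friction and masses are not known exactly. Their poses are not given: they have to be found in the camera images.
- block_a_mid (a point): Larger pine block, 60 x 150 x 46 mm (x, y, z), lying in the tray beside the offcut, on the tray's -x or +x side (varies); under 0.4 kg. Point: its centre, 23 mm above its underside; y along its length, z up. The gap to the offcut (under 12 mm) is too narrow for a finger, but the block stands 35 mm higher: grip across its 60 mm width by the upper part.
- block_b_mid (a point): Smaller pine block, 56 x 110 x 41 mm (x, y, z), lying in the tray on the other side of the offcut (gap under 14 mm); under 0.3 kg. Point: its centre, 20.5 mm above its underside; y along its length, z up. Grip across its 56 mm width by the upper part, above the offcut.
- offcut_mid (a point): Small dark speckled offcut of plastic sheet, 43 x 81 x 11 mm (x, y, z), one corner sawn off, lying flat in the tray between the blocks (the larger one on the bench near the robot is not it). Point: its centre, 5.5 mm above its underside; y along its length, z up. Once the blocks are gone, grip it across its 43 mm width at the middle, fingertips close to the tray floor.
- stock_tray: Shallow plain sheet-metal tray, fixed, 207 x 188 mm outside (x, y), walls 5 mm, rim top 14 mm and floor top 5 mm above the bench. Origin: centre of its underside on the bench; z up. Its things lie in a row along its x axis, the offcut in the middle, a block centred about 58 mm to either side, lengths along its y axis (within about 0.03 rad).
- side_mat: Flat empty dark rubber mat, fixed, 205 x 180 mm (x, y), 4 mm thick: the side area. Both blocks fit side by side, lengths along its y axis, centred 53 mm to either side of its middle. Origin: centre of its underside on the bench; z up.
- nest (a point): Middle of the place between four corner cleats on the plywood carrier (fixed board, 200 x 170 mm), on its upper face, 12 mm above the bench. Cleats are 8 mm high; the place is 61 mm (x) by 99 mm (y), 9 mm play round the offcut, whose length goes along y, either end first. A gap of some 70 mm mid-way on each long side is for fingers. The board's middle lies 38 mm from here in +x.
- hex_key_mid (a point): Small steel hex key, 31 x 88 x 4 mm, loose on the carrier about 110 mm from the nest in its +x, length roughly along y; a bystander that stays where it is. Point: centre of its outline, half-way up.

How it is judged:
On the way, in this order (a step that is already met when the one before it is completed fails the run):
1. both pine blocks are set down and let go on the dark rubber mat while the offcut is still in the tray (x of block_a_mid in the frame of side_mat between -0.102 and 0.102 m and y of block_a_mid in the frame of side_mat between -0.088 and 0.088 m and z of each of block_a_mid, block_b_mid in the frame of side_mat below 0.04 m and angle between each of block_a_mid, block_b_mid's own z axis and vertical below 0.15 rad and x of block_b_mid in the frame of side_mat between -0.102 and 0.102 m and y of block_b_mid in the frame of side_mat between -0.088 and 0.088 m and contact force between the fingers and block_a below 0.3 N and contact force between the fingers and block_b below 0.3 N and distance of offcut_mid from where it was at the start of the episode below 0.04 m), for 0.2 s.
2. the offcut lies flat between the cleats of the carrier while both blocks are still on the mat (x of offcut_mid in the frame of nest between -0.013 and 0.013 m and y of offcut_mid in the frame of nest between -0.013 and 0.013 m and z of offcut_mid in the frame of nest below 0.0095 m and angle between offcut_mid's own z axis and vertical below 0.1 rad and angle between the y axis of offcut_mid and the y axis of nest, either way round below 0.35 rad and x of block_a_mid in the frame of side_mat between -0.102 and 0.102 m and y of block_a_mid in the frame of side_mat between -0.088 and 0.088 m and z of each of block_a_mid, block_b_mid in the frame of side_mat below 0.04 m and angle between each of block_a_mid, block_b_mid's own z axis and vertical below 0.15 rad and x of block_b_mid in the frame of side_mat between -0.102 and 0.102 m and y of block_b_mid in the frame of side_mat between -0.088 and 0.088 m), for 0.2 s.
At the end, for the whole second after the job is handed in: The offcut lies flat between the corner cleats (within 13 mm of the nest's middle along each axis, length along the nest's y within 0.35 rad), each pine block is back within 15 mm of where it lay at the start, flat and along the tray's y axis within 0.15 rad, and all three are at rest (x of offcut_mid in the frame of nest between -0.013 and 0.013 m and y of offcut_mid in the frame of nest between -0.013 and 0.013 m and z of offcut_mid in the frame of nest below 0.0095 m and angle between each of offcut_mid, block_a_mid, block_b_mid's own z axis and vertical below 0.1 rad and angle between the y axis of offcut_mid and the y axis of nest, either way round below 0.35 rad and distance of each of block_a_mid, block_b_mid from where it was at the start of the episode below 0.015 m and angle between the y axis of each of block_a_mid, block_b_mid and the y axis of stock_tray, either way round below 0.15 rad and linear speed of each of block_a, block_b, offcut below 0.02 m/s); the robot touches nothing.
It fails at once if the hex key is pushed more than 30 mm from its place (distance of hex_key_mid from where it was at the start of the episode above 0.03 m).
It also fails if it takes over 112 s, if anything falls off the work surface, if the arm or the gripper's body presses on something with over 40 N, if the wrist force passes 120 N, or if a joint passes its speed limit or range.

## Robot

A 7-joint arm with a two-finger parallel gripper is mounted at the origin on the work surface; the furniture and walls round the work are solid. World frame = base frame: x ahead of the robot, y to its left, z up, the work surface at z = 0. Lengths are in m, angles in rad, forces in N, time in s.
With the tool pointing down it reaches from about 0.425 to 0.8 m from the base axis. Payload 8.3 kg.
Tool frame: the origin (TCP) lies midway between the tips of the shut fingers; the grasp point (between the pads) lies 19 mm behind it; z points along the fingers, y is the direction in which the jaws open and shut (so a half turn about z gives the same grasp; the last joint's range is limited). The gripper opens to 85 mm and grips with 20 to 120 N. Pads are 22 mm wide; open, the fingers measure 114 mm over their backs; the gripper's body (76 mm by 85 mm) begins 54 mm behind the grasp point. The pads swing forward as they close: fully open they stand 13 mm farther back than shut.
Start: joints at [-1.207, 0.383, 0.016, 1.37, -0.006, 1.388, -0.046], TCP at [0.259, 0.569, 0.231] pointing down, gripper open.
Joint ranges: [-2.95, 2.95], [-0.25, 2.06], [-1.52, 1.56], [0.18, 2.33], [-1.44, 4.58], [0.02, 2.06], [-3.01, 3.01]. Speed limits (rad/s): [2.39, 2.39, 3.01, 3.01, 3.14, 3.14, 3.14].

## Interface

Orientations are given as a unit quaternion [x, y, z, w].
In Python, from cell import bot gives the robot as it stands.
- The arm moves only by the tool arm_command, never from a script. Its argument "motion" is a list of rows, each an object with "translation": the shift along the tool's x, y, z in cm, a list of three; "turn": the turn, a rotation vector about the tool's x, y, z in rad, a list of three; "claw": the opening, from 0 (shut) to 1 (fully open). A call has 1 to 8 rows; each row is the pose to reach, as a shift and turn from the pose commanded when the call began, along the tool's axes at that moment; what a row does not reach only later rows make up. A row lasts 1/8 s, in which the tool goes at most 62.5 mm and 10.7 degrees, less where a joint would pass 70% of its speed; a pose out of reach is approached as far as the arm can. A call with a gripper value outside its range is refused whole. The fingers move at their own pace and stop on an object; "squeeze" is the grip in N (left out, the last holds). Time passes only in rows, so rows that repeat a pose let the fingers close. It gives the time, the measured TCP pose, the force and the opening at its end, in the units of the state.
- bot.observe(): the state, without advancing time (a new reading comes with each control period).
- bot.grab_frame(name): name is "side" or "top"; returns a dict with "image" (400x640x3 uint8, red, green, blue), "depth" (400x640 float32, m along the optical axis (not along the pixel's ray), 0 where there is no reading), "intrinsics" (3x3 intrinsics, pixels), "D" ([k1, k2, p1, p2, k3] as OpenCV has them; the pictures are not rectified), "origin" and "rotation" of the camera in the world. Camera axes: x right, y down, z forward; pixel columns grow to the right and rows downward; lengths in m; the calibration is good to about 2 mm. A picture is of the moment at which its call begins.
- bot.close_job(): hands the job in, once; it reports no verdict.
The state is a dict: "time_s": time; "joint_positions": joint angles; "dq": joint speeds; "effort": joint torques, N m; "tcp_pos": TCP position; "orientation": TCP orientation; "force": force on the tool from outside, world axes, zero at the start; "ft_torque": the same for the moment, N m; "width": finger opening in m.
Only numpy, scipy, OpenCV 4.12 (cv2) and the standard library are available. Lean on these libraries where they do the work, as an engineer would, in place of code of your own. Each camera call takes 0.05 s, during which the arm holds its last target. There are 200 camera calls.

## Working session

There is one attempt and no reset: what is moved stays moved. The work goes in short steps, Python scripts to look and compute and a tool call to move; the robot and the scene stay as the last step left them, time stands still between calls to the robot, and variables do not carry over. Pictures are saved under pics/ and viewed, about 12 in all and at most 16, crops included, and the job is handed in when it is done.

Besides the shell and the picture viewer there is one more tool, called after "Emit:" as a command line: name --argument value ..., lists and objects as JSON in quotes. arm_command: Moves the arm, as the interface text tells. Its arguments: {"type":"object","properties":{"motion":{"type":"array"},"squeeze":{"type":"number"}},"required":["motion"]}

```bash
ls; mkdir -p pics; python3 - <<'E'
from cell import bot
import cv2,numpy as np,pickle
print(bot.observe())
for n in("top","side"):
    f=bot.grab_frame(n);pickle.dump(f,open(f'{n}0.pkl','wb'))
    cv2.imwrite(f'pics/{n}0.png',f['image'][:,:,::-1])
    print(n,f['intrinsics'],f['D'],f['origin'],f['rotation'])
E
```

```text
pics
{'time_s': 0.0, 'joint_positions': array([-1.20690704,  0.38422561,  0.01640164,  1.37116207, -0.00630172,
        1.38819821, -0.04650393]), 'dq': array([-0.00066934, -0.00020264,  0.00011747, -0.00011971,  0.00040419,
        0.00028937, -0.00212982]), 'effort': array([-6.60344613e-04, -6.27597213e+01,  8.44141189e-01, -3.71833384e+01,
        1.65156653e-02,  1.40022120e-02, -4.08011954e-05]), 'tcp_pos': array([0.25849172, 0.568486  , 0.23028332]), 'orientation': array([ 2.11762143e-01,  9.77320751e-01, -9.54092244e-04, -1.84510558e-04]), 'force': array([ 0.60331144, -0.09013321, -0.06417203]), 'ft_torque': array([0.04478538, 0.01514068, 0.00650259]), 'width': 0.08523060420004654}
top [[424.55174818   0.         322.09251381]
 [  0.         424.55174818 206.02532226]
 [  0.           0.           1.        ]] [-0.09455766  0.          0.          0.          0.        ] [0.26321331 0.04342982 1.02498049] [ 0.73995926 -0.66419147  0.0696178  -0.08039487]
side [[488.25622336   0.         321.84393409]
 [  0.         488.25622336 205.61780994]
 [  0.           0.           1.        ]] [-0.15263418  0.          0.          0.          0.        ] [0.42167856 0.91104051 0.85533809] [-0.03090084  0.91533595 -0.40142185  0.00810789]
```

View pics/top0.png

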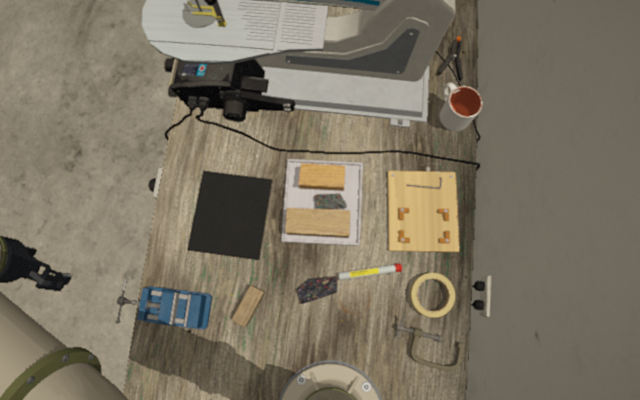

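View pics/side0.png

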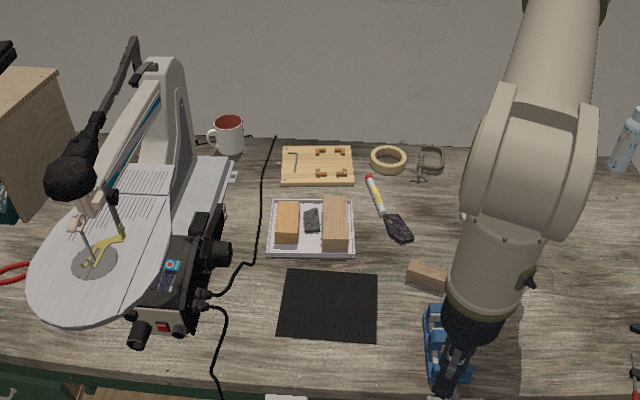

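```bash
cat > h.py <<'E'
from cell import bot
import cv2,numpy as np,pickle
from scipy.spatial.transform import Rotation as R
def rays(f,uv):
    p=cv2.undistortPoints(np.float64(uv).reshape(-1,1,2),f['intrinsics'],np.float64(f['D'])).reshape(-1,2)
    q=np.asarray(f['rotation']); M=q if q.shape==(3,3) else R.from_quat(q).as_matrix()
    return np.c_[p,np.ones(len(p))]@M.T
def plane(f,uv,z):
    d=rays(f,uv);o=np.asarray(f['origin']);return o+d*((z-o[2])/d[:,2])[:,None]
def cloud(f):
    v,u=np.mgrid[:400,:640];uv=np.c_[u.ravel(),v.ravel()]
    return (np.asarray(f['origin'])+rays(f,uv)*f['depth'].ravel()[:,None]).reshape(400,640,3)
def rect(P):  # centre, long-axis angle, dims, from xy points (mm)
    (c,wh,a)=cv2.minAreaRect(np.float32(P[:,:2]*1000))
    b=cv2.boxPoints((c,wh,a));e=[b[1]-b[0],b[2]-b[1]];e.sort(key=np.linalg.norm)
    l=e[1];ang=np.arctan2(l[1],l[0])%np.pi
    return np.round(c,1),np.round(ang,3),np.round([np.linalg.norm(x) for x in e],1)
def comp(mask,seed=None):
    n,l,s,c=cv2.connectedComponentsWithStats(mask.astype(np.uint8),connectivity=4)
    return [(l==i,s[i,4],c[i].round()) for i in range(1,n)]
E
python3 - <<'E'
from h import *
f=pickle.load(open('top0.pkl','rb'));C=cloud(f);hsv=cv2.cvtColor(f['image'],cv2.COLOR_RGB2HSV)
print('bench z',np.median(C[260:270,250:290,2]), 'mat z',np.median(C[190:240,210:250,2]))
def show(name,m,z):
    for k,a,c in comp(m):
        if a>40:
            cs=max(cv2.findContours(k.astype(np.uint8),0,1)[0],key=cv2.contourArea).reshape(-1,2)
            print(name,c,a,'z',np.median(C[k][:,2]).round(4),'rect',*rect(plane(f,cs,z)),'cloud',*rect(C[k]))
def win(m,u0,u1,v0,v1):
    w=np.zeros((400,640),bool);w[v0:v1,u0:u1]=1;return m&w
H,S,V=hsv.transpose(2,0,1).astype(int)
Z=C[...,2]
show('A',win((Z>.042),275,370,200,250),.051)
show('B',win((Z>.036),275,370,155,195),.046)
show('off',win((V<110),305,355,190,212),.016)
show('mat',win((V<50),180,280,165,265),.004)
show('traybright',win((S<60)&(V>120),275,370,152,250),.014)
show('carrier',win((Z>.007)&(Z<.03)&(S>70),375,475,160,260),.012)
show('cleats',win((S>130)&(V<210),385,465,195,250),.020)
show('key',win((S<80)|(V<120),400,450,174,192),.014)
for n,(u0,u1,v0,v1) in dict(tray=(275,370,150,255),car=(380,470,160,260)).items():
    cv2.imwrite(f'pics/{n}.png',cv2.resize(f['image'][v0:v1,u0:u1,::-1],None,fx=5,fy=5,interpolation=2))
a=cv2.imread('pics/tray.png');b=cv2.imread('pics/car.png');
cv2.imwrite('pics/both.png',np.hstack([a[:500,:400],b[:500,:400]]))
E
```

```text
bench z -0.0009505022030686927 mat z 0.0030145379215406054
A [318. 222.] 1650 z 0.0495 rect [433.9  75.3] 1.63 [ 61.6 149.2] cloud [363.7  71.3] 0.057 [149.7 203.8]
B [322. 176.] 1021 z 0.0445 rect [547.7  77.8] 1.608 [ 56.9 109.2] cloud [420.1  74.7] 0.023 [109.2 315.1]
off [329. 202.] 345 z 0.0151 rect [493.   54.1] 1.678 [32.5 70.7] cloud [390.9  33.6] 0.204 [ 71.2 246.1]
mat [230. 215.] 5487 z 0.003 rect [438.  295.4] 3.118 [174.1 198.4] cloud [418.2 206.7] 1.344 [228.8 387.9]
traybright [330. 202.] 3726 z 0.0042 rect [496.8  63.5] 0.085 [211.6 240.5] cloud [443.3  58.9] 0.086 [215.1 361.4]
carrier [422. 212.] 5376 z 0.0118 rect [ 496.3 -174. ] 0.09 [170.7 198.9] cloud [ 496.8 -174.6] 0.095 [171.9 199.7]
cleats [402. 213.] 79 z 0.0185 rect [ 481.6 -126. ] 0.071 [24.4 27.9] cloud [377.4 -50. ] 2.54 [ 24.9 294.1]
cleats [444. 214.] 73 z 0.0188 rect [ 489.6 -223.5] 0.051 [24.6 27.1] cloud [ 490.  -224.4] 0.113 [24.6 27.2]
cleats [403. 237.] 80 z 0.0192 rect [ 426.9 -132.2] 0.073 [24.  29.2] cloud [ 427.5 -131.9] 0.113 [25.5 28.6]
cleats [445. 237.] 78 z 0.0192 rect [ 435.9 -228.6] 0.054 [24.4 27.8] cloud [ 435.8 -229.9] 3.029 [22.8 31. ]
```

View pics/both.png

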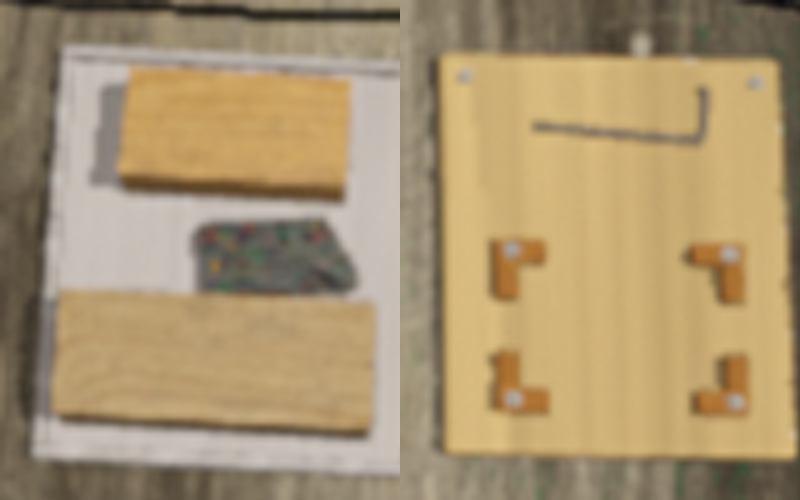

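```bash
cat >> h.py <<'E'
def to(x,y,z,yaw):  # world TCP target (m), tool-y direction angle -> tool-frame shift cm + turn
    s=bot.observe();M=R.from_quat(s['orientation'])
    ty=np.array([np.cos(yaw),np.sin(yaw),0]);tz=np.array([0,0,-1.])
    T=R.from_matrix(np.c_[np.cross(ty,tz),ty,tz])
    d=M.inv().apply(np.array([x,y,z])-s['tcp_pos'])*100
    print('shift',d.round(2),'turn',(M.inv()*T).as_rotvec().round(3),'tcp',s['tcp_pos'].round(4),'w',s['width'].round(4),'t',s['time_s'])
def win(m,u0,u1,v0,v1):
    w=np.zeros((400,640),bool);w[v0:v1,u0:u1]=1;return m&w
def contour(k): return max(cv2.findContours(k.astype(np.uint8),0,1)[0],key=cv2.contourArea).reshape(-1,2)
E
python3 - <<'E'
from h import *
f=pickle.load(open('top0.pkl','rb'));C=cloud(f);Z=C[...,2]
m=(Z>.1)&(C[...,1]<.45)&(C[...,0]>.4)&(f['depth']>0);P=C[m];
for z in (.1,.15,.2,.3,.4):
    q=P[P[:,2]>z]; print('tall >',z, q[:,0].min().round(3) if len(q) else None, P[:,2].max())
g=pickle.load(open('side0.pkl','rb'));D=cloud(g)
for n,cx,cy,zt in(('A',.434,.075,.051),('B',.548,.078,.046)):
    for F,K in((f,C),(g,D)):
        k=(abs(K[...,2]-zt)<.006)&(abs(K[...,0]-cx)<.045)&(abs(K[...,1]-cy)<.09)
        c=max(comp(k),key=lambda t:t[1])[0]
        print(n,*rect(plane(F,contour(c),zt)),K[c].mean(0).round(4))
# offcut, side & tray edges
for F,K in((f,C),(g,D)):
    k=(abs(K[...,2]-.016)<.005)&(abs(K[...,0]-.492)<.03)&(abs(K[...,1]-.055)<.06)
    c=max(comp(k),key=lambda t:t[1])[0]; print('off',*rect(plane(F,contour(c),.016)))
hsv=cv2.cvtColor(f['image'],cv2.COLOR_RGB2HSV)
k=(Z>.0025)&(abs(C[...,0]-.49)<.13)&(abs(C[...,1]-.07)<.115)
c=max(comp(k),key=lambda t:t[1])[0];print('tray',*rect(plane(f,contour(c),.014)))
to(.434,.0755,.16,.055)
E
```

```text
tall > 0.1 0.4 0.3514933638576092
tall > 0.15 0.4 0.3514933638576092
tall > 0.2 0.4 0.3514933638576092
tall > 0.3 0.803 0.3514933638576092
tall > 0.4 None 0.3514933638576092
A [434.4  75.3] 1.625 [ 61.1 149.2] [0.4345 0.0751 0.0495]
A [435.9  76.7] 1.627 [ 60.3 156.5] [0.4356 0.0818 0.0515]
B [548.3  77.9] 1.616 [ 55.2 109.3] [0.5486 0.0777 0.0445]
B [550.1  79.7] 1.619 [ 54.9 114.4] [0.5499 0.0819 0.0464]
off [493.3  51.7] 1.678 [37.5 75.6]
off [495.   52.6] 1.725 [37.8 86.3]
tray [493.   69.4] 0.053 [190.  209.5]Traceback (most recent call last):
  File "<stdin>", line 19, in <module>
  File "h.py", line 26, in to
    print('shift',d.round(2),'turn',(M.inv()*T).as_rotvec().round(3),'tcp',s['tcp_pos'].round(4),'w',s['width'].round(4),'t',s['time_s'])
                                                                                                     ^^^^^^^^^^^^^^^^
AttributeError: 'float' object has no attribute 'round'
```

```bash
sed -i "s/s\['width'\].round(4)/round(s['width'],4)/" h.py; python3 - <<'E'
from h import *
f=pickle.load(open('top0.pkl','rb'));C=cloud(f)
P=C[f['depth']>0];P=P[(P[:,2]>.1)&(P[:,1]<.4)&(P[:,1]>-.3)&(P[:,0]>.4)]
print(P[:,0].min(),P[P[:,0].argmin()])
to(.435,.076,.16,.055)
E
```

```text
0.6132441521124452 [0.61324415 0.28185278 0.10214068]
shift [-36.45 -37.52   7.1 ] turn [-2.000e-03  1.000e-03  1.089e+00] tcp [0.2585 0.5685 0.2304] w 0.0856 t 0.1
```

Emit:
arm_command --motion '[{"translation":[-36.4,-37.5,7.1],"turn":[0,0,1.09],"claw":1},{"translation":[-36.4,-37.5,7.1],"turn":[0,0,1.09],"claw":1},{"translation":[-36.4,-37.5,7.1],"turn":[0,0,1.09],"claw":1},{"translation":[-36.4,-37.5,7.1],"turn":[0,0,1.09],"claw":1},{"translation":[-36.4,-37.5,7.1],"turn":[0,0,1.09],"claw":1},{"translation":[-36.4,-37.5,7.1],"turn":[0,0,1.09],"claw":1},{"translation":[-36.4,-37.5,7.1],"turn":[0,0,1.09],"claw":1},{"translation":[-36.4,-37.5,7.1],"turn":[0,0,1.09],"claw":1}]'

```text
time_s: 1.1
tcp_pos: [0.4258, 0.1006, 0.1637]
orientation: [0.688, 0.726, 0.0, -0.0]
force: [1.6, 0.4, -0.1]
width: 0.0855
```

```bash
python3 -c "
from h import *
print(bot.observe()['joint_positions'])
to(.435,.076,.025,.055)"
```

```text
[-0.76827717  0.01364452  0.47218732  1.96991121 -0.00716389  1.15931987
 -0.23900163]
shift [-2.51  0.78 13.87] turn [ 0.    -0.    -0.001] tcp [0.4258 0.1006 0.1637] w 0.0855 t 1.1
```

Emit:
arm_command --motion '[{"translation":[-2.5,0.8,0],"turn":[0,0,0],"claw":1},{"translation":[-2.5,0.8,0],"turn":[0,0,0],"claw":1},{"translation":[-2.5,0.8,0],"turn":[0,0,0],"claw":1},{"translation":[-2.5,0.8,0],"turn":[0,0,0],"claw":1}]'

```text
time_s: 1.6
tcp_pos: [0.4346, 0.0793, 0.1639]
orientation: [0.687, 0.727, -0.0, -0.0]
force: [-0.0, 0.8, 0.7]
width: 0.0852
```

```bash
python3 -c "
from h import *
print(bot.observe()['joint_positions'])
to(.435,.076,.025,.055)"
```

```text
[-0.73959074  0.02402053  0.49930296  1.96056667 -0.0126836   1.16030388
 -0.17886684]
shift [-0.33  0.03 13.89] turn [-0.    -0.     0.001] tcp [0.4346 0.0793 0.1639] w 0.0852 t 1.6
```

Emit:
arm_command --motion '[{"translation":[-0.3,0,5],"turn":[0,0,0],"claw":1},{"translation":[-0.3,0,9],"turn":[0,0,0],"claw":1},{"translation":[-0.3,0,12],"turn":[0,0,0],"claw":1},{"translation":[-0.3,0,13.7],"turn":[0,0,0],"claw":1},{"translation":[-0.3,0,13.7],"turn":[0,0,0],"claw":1},{"translation":[-0.3,0,13.7],"turn":[0,0,0],"claw":1}]'

```text
time_s: 2.35
tcp_pos: [0.4356, 0.0756, 0.0276]
orientation: [0.687, 0.726, 0.0, 0.0]
force: [-0.1, -0.1, -0.8]
width: 0.0852
```

```bash
python3 -c "
from h import *
to(.435,.076,.025,.055)
f=bot.grab_frame('side');cv2.imwrite('pics/s1.png',cv2.resize(f['image'][150:350,230:500,::-1],None,fx=2.5,fy=2.5))"
```

```text
shift [ 0.05 -0.05  0.26] turn [ 0.001 -0.     0.   ] tcp [0.4356 0.0756 0.0276] w 0.0852 t 2.35
```

View pics/s1.png

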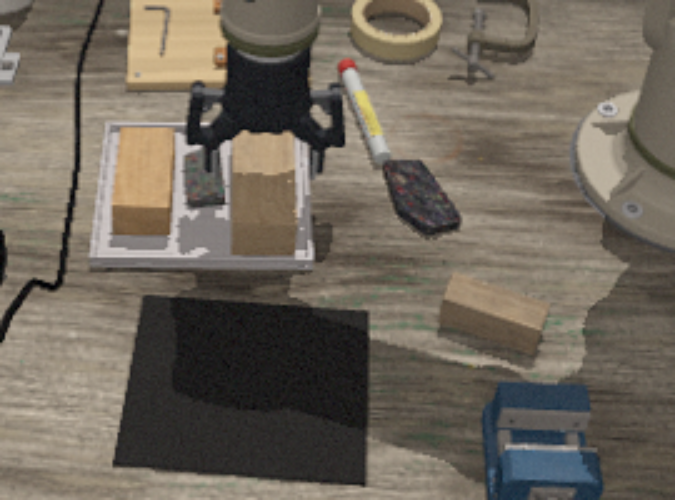

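The open fingers straddle block A (crop px ~210 and ~320, row 150). The left one hangs above the offcut's level. I close.

Emit:
arm_command --motion '[{"translation":[0,0,0.1],"turn":[0,0,0],"claw":0.3},{"translation":[0,0,0.1],"turn":[0,0,0],"claw":0.3},{"translation":[0,0,0.1],"turn":[0,0,0],"claw":0.3},{"translation":[0,0,0.1],"turn":[0,0,0],"claw":0.3},{"translation":[0,0,0.1],"turn":[0,0,0],"claw":0.3},{"translation":[0,0,0.1],"turn":[0,0,0],"claw":0.3}]' --squeeze 60

```text
time_s: 3.15
tcp_pos: [0.4357, 0.0752, 0.0268]
orientation: [0.688, 0.726, 0.001, 0.0]
force: [-1.6, 0.3, 6.6]
width: 0.0596
```

```bash
python3 -c "
from h import *
to(.4356,.0756,.14,.055)"
```

```text
shift [  0.05   0.   -11.32] turn [ 0.001 -0.001 -0.001] tcp [0.4357 0.0752 0.0268] w 0.0596 t 3.15
```

Emit:
arm_command --motion '[{"translation":[0,0,-3],"turn":[0,0,0],"claw":0.3},{"translation":[0,0,-6],"turn":[0,0,0],"claw":0.3},{"translation":[0,0,-9],"turn":[0,0,0],"claw":0.3},{"translation":[0,0,-9],"turn":[0,0,0],"claw":0.3},{"translation":[0,0,-9],"turn":[0,0,0],"claw":0.3}]'

```text
time_s: 3.78
tcp_pos: [0.4345, 0.0749, 0.1152]
orientation: [0.688, 0.726, -0.0, -0.0]
force: [-0.0, 0.5, -2.2]
width: 0.0594
```

```bash
python3 -c "
from h import *
to(.385,.296,.115,-.024)"
```

```text
shift [ 2.234e+01 -3.750e+00  2.000e-02] turn [-0.001  0.     0.078] tcp [0.4345 0.0749 0.1152] w 0.0594 t 3.775
```

Emit:
arm_command --motion '[{"translation":[6,-1,0],"turn":[0,0,0.08],"claw":0.3},{"translation":[11.5,-1.9,0],"turn":[0,0,0.08],"claw":0.3},{"translation":[17,-2.9,0],"turn":[0,0,0.08],"claw":0.3},{"translation":[21,-3.6,0],"turn":[0,0,0.08],"claw":0.3},{"translation":[22.3,-3.7,0],"turn":[0,0,0.08],"claw":0.3},{"translation":[22.3,-3.7,0],"turn":[0,0,0.08],"claw":0.3},{"translation":[22.3,-3.7,0],"turn":[0,0,0.08],"claw":0.3}]'

```text
time_s: 4.65
tcp_pos: [0.3866, 0.2937, 0.1154]
orientation: [0.717, 0.697, -0.001, 0.0]
force: [0.2, 0.3, -1.8]
width: 0.0591
```

```bash
python3 -c "
from h import *
to(.385,.296,.027,-.024)"
```

```text
shift [ 0.24 -0.16  8.84] turn [-0.001  0.001 -0.004] tcp [0.3866 0.2937 0.1154] w 0.0591 t 4.65
```

Emit:
arm_command --motion '[{"translation":[0,0,3],"turn":[0,0,0],"claw":0.3},{"translation":[0,0,5.5],"turn":[0,0,0],"claw":0.3},{"translation":[0,0,7.5],"turn":[0,0,0],"claw":0.3},{"translation":[0,0,8.4],"turn":[0,0,0],"claw":0.3},{"translation":[0,0,8.8],"turn":[0,0,0],"claw":0.3},{"translation":[0,0,8.8],"turn":[0,0,0],"claw":0.3},{"translation":[0,0,8.8],"turn":[0,0,0],"claw":0.3}]'

```text
time_s: 5.52
tcp_pos: [0.3866, 0.2959, 0.0287]
orientation: [0.716, 0.698, 0.001, -0.0]
force: [-0.3, 0.2, -1.3]
width: 0.0595
```

Emit:
arm_command --motion '[{"translation":[0,0,0.2],"turn":[0,0,0],"claw":0.3},{"translation":[0,0,0.2],"turn":[0,0,0],"claw":0.3},{"translation":[0,0,0.2],"turn":[0,0,0],"claw":0.3},{"translation":[0,0,0.2],"turn":[0,0,0],"claw":1},{"translation":[0,0,0.2],"turn":[0,0,0],"claw":1},{"translation":[0,0,0.2],"turn":[0,0,0],"claw":1},{"translation":[0,0,0.2],"turn":[0,0,0],"claw":1},{"translation":[0,0,0.2],"turn":[0,0,0],"claw":1}]'

```text
time_s: 6.52
tcp_pos: [0.3861, 0.2956, 0.026]
orientation: [0.716, 0.698, -0.0, -0.0]
force: [-0.4, -0.9, -0.7]
width: 0.0855
```

Emit:
arm_command --motion '[{"translation":[0,0,-3],"turn":[0,0,0],"claw":1},{"translation":[0,0,-7],"turn":[0,0,0],"claw":1},{"translation":[0,0,-11],"turn":[0,0,0],"claw":1},{"translation":[0,0,-11],"turn":[0,0,0],"claw":1},{"translation":[0,0,-11],"turn":[0,0,0],"claw":1}]'

```text
time_s: 7.15
tcp_pos: [0.3859, 0.2954, 0.1355]
orientation: [0.716, 0.698, -0.0, -0.0]
force: [-0.3, 0.2, -0.3]
width: 0.0854
```

```bash
python3 -c "
from h import *
to(.549,.0785,.135,.047)"
```

```text
shift [-21.26  16.87   0.04] turn [-0.     0.    -0.073] tcp [0.3859 0.2954 0.1355] w 0.0854 t 7.15
```

Emit:
arm_command --motion '[{"translation":[-4.5,3.6,0],"turn":[0,0,-0.07],"claw":1},{"translation":[-9,7.2,0],"turn":[0,0,-0.07],"claw":1},{"translation":[-13.5,10.8,0],"turn":[0,0,-0.07],"claw":1},{"translation":[-18,14.3,0],"turn":[0,0,-0.07],"claw":1},{"translation":[-20.5,16.3,0],"turn":[0,0,-0.07],"claw":1},{"translation":[-21.3,16.9,0],"turn":[0,0,-0.07],"claw":1},{"translation":[-21.3,16.9,0],"turn":[0,0,-0.07],"claw":1},{"translation":[-21.3,16.9,0],"turn":[0,0,-0.07],"claw":1}]'

```text
time_s: 8.15
tcp_pos: [0.5486, 0.0801, 0.1354]
orientation: [0.69, 0.723, -0.0, -0.001]
force: [1.1, -0.4, 0.1]
width: 0.0852
```

```bash
python3 -c "
from h import *
to(.549,.0785,.025,.047)"
```

```text
shift [-0.17  0.05 11.04] turn [-0.001 -0.001 -0.001] tcp [0.5486 0.0801 0.1354] w 0.0852 t 8.15
```

Emit:
arm_command --motion '[{"translation":[-0.1,0,4],"turn":[0,0,0],"claw":1},{"translation":[-0.1,0,7.5],"turn":[0,0,0],"claw":1},{"translation":[-0.1,0,10],"turn":[0,0,0],"claw":1},{"translation":[-0.1,0,11],"turn":[0,0,0],"claw":1},{"translation":[-0.1,0,11.1],"turn":[0,0,0],"claw":1},{"translation":[-0.1,0,11.1],"turn":[0,0,0],"claw":1},{"translation":[-0.1,0,11.1],"turn":[0,0,0],"claw":1}]'

```text
time_s: 9.02
tcp_pos: [0.5503, 0.0775, 0.026]
orientation: [0.691, 0.723, 0.001, 0.0]
force: [0.2, -0.7, -0.7]
width: 0.0853
```

Emit:
arm_command --motion '[{"translation":[0,0,0],"turn":[0,0,0],"claw":0.3},{"translation":[0,0,0],"turn":[0,0,0],"claw":0.3},{"translation":[0,0,0],"turn":[0,0,0],"claw":0.3},{"translation":[0,0,0],"turn":[0,0,0],"claw":0.3},{"translation":[0,0,0],"turn":[0,0,0],"claw":0.3},{"translation":[0,0,0],"turn":[0,0,0],"claw":0.3}]'

```text
time_s: 9.78
tcp_pos: [0.5501, 0.0774, 0.0257]
orientation: [0.691, 0.722, 0.0, 0.0]
force: [-1.2, -0.5, 5.8]
width: 0.0546
```

Emit:
arm_command --motion '[{"translation":[0,0,-3],"turn":[0,0,0],"claw":0.3},{"translation":[0,0,-6],"turn":[0,0,0],"claw":0.3},{"translation":[0,0,-9],"turn":[0,0,0],"claw":0.3},{"translation":[0,0,-9],"turn":[0,0,0],"claw":0.3},{"translation":[0,0,-9],"turn":[0,0,0],"claw":0.3}]'

```text
time_s: 10.4
tcp_pos: [0.5489, 0.0773, 0.114]
orientation: [0.691, 0.723, -0.001, -0.0]
force: [-0.1, 0.7, -2.0]
width: 0.0547
```

```bash
python3 -c "
from h import *
to(.493,.294,.115,-.024)"
```

```text
shift [21.89 -4.63 -0.1 ] turn [-0.001  0.     0.068] tcp [0.5489 0.0773 0.114 ] w 0.0547 t 10.4
```

Emit:
arm_command --motion '[{"translation":[5,-1.1,0],"turn":[0,0,0.07],"claw":0.3},{"translation":[10.5,-2.2,0],"turn":[0,0,0.07],"claw":0.3},{"translation":[16,-3.4,0],"turn":[0,0,0.07],"claw":0.3},{"translation":[20.5,-4.3,0],"turn":[0,0,0.07],"claw":0.3},{"translation":[21.9,-4.6,0],"turn":[0,0,0.07],"claw":0.3},{"translation":[21.9,-4.6,0],"turn":[0,0,0.07],"claw":0.3},{"translation":[21.9,-4.6,0],"turn":[0,0,0.07],"claw":0.3}]'

```text
time_s: 11.28
tcp_pos: [0.4947, 0.2917, 0.1144]
orientation: [0.717, 0.697, -0.001, 0.0]
force: [-0.1, -0.3, -1.9]
width: 0.0541
```

Emit:
arm_command --motion '[{"translation":[0,0,3],"turn":[0,0,0],"claw":0.3},{"translation":[0,0,5.5],"turn":[0,0,0],"claw":0.3},{"translation":[0,0,7.5],"turn":[0,0,0],"claw":0.3},{"translation":[0,0,8.4],"turn":[0,0,0],"claw":0.3},{"translation":[0,0,8.8],"turn":[0,0,0],"claw":0.3},{"translation":[0,0,8.8],"turn":[0,0,0],"claw":0.3},{"translation":[0,0,8.8],"turn":[0,0,0],"claw":0.3}]'

```text
time_s: 12.15
tcp_pos: [0.4945, 0.2943, 0.0277]
orientation: [0.716, 0.698, 0.001, 0.0]
force: [0.1, -0.3, -1.8]
width: 0.0547
```

Emit:
arm_command --motion '[{"translation":[0,0,0.2],"turn":[0,0,0],"claw":0.3},{"translation":[0,0,0.2],"turn":[0,0,0],"claw":0.3},{"translation":[0,0,0.2],"turn":[0,0,0],"claw":0.3},{"translation":[0,0,0.2],"turn":[0,0,0],"claw":1},{"translation":[0,0,0.2],"turn":[0,0,0],"claw":1},{"translation":[0,0,0.2],"turn":[0,0,0],"claw":1},{"translation":[0,0,0.2],"turn":[0,0,0],"claw":1},{"translation":[0,0,0.2],"turn":[0,0,0],"claw":1}]'

```text
time_s: 13.15
tcp_pos: [0.494, 0.2941, 0.025]
orientation: [0.716, 0.698, -0.0, -0.0]
force: [0.2, -0.1, -0.8]
width: 0.0857
```

Emit:
arm_command --motion '[{"translation":[0,0,-4],"turn":[0,0,0],"claw":1},{"translation":[0,0,-9],"turn":[0,0,0],"claw":1},{"translation":[5,-1,-15],"turn":[0,0,0],"claw":1},{"translation":[9,-2,-18],"turn":[0,0,0],"claw":1},{"translation":[12,-2,-18],"turn":[0,0,0],"claw":1},{"translation":[12,-2,-18],"turn":[0,0,0],"claw":1},{"translation":[12,-2,-18],"turn":[0,0,0],"claw":1}]'

```text
time_s: 14.02
tcp_pos: [0.4773, 0.4136, 0.2044]
orientation: [0.716, 0.698, -0.001, 0.0]
force: [-0.3, 0.1, -0.5]
width: 0.0851
```

```bash
cat > look.py <<'E'
from h import *
import sys
t=sys.argv[1]
for n in('top','side'):
    f=bot.grab_frame(n);pickle.dump(f,open(f'{n}{t}.pkl','wb'))
    cv2.imwrite(f'pics/{n}{t}.png',f['image'][:,:,::-1])
E
python3 look.py 1; python3 - <<'E'
from h import *
for n in('top','side'):
    f=pickle.load(open(n+'1.pkl','rb'));K=cloud(f)
    k=(abs(K[...,2]-.0155)<.0055)&(abs(K[...,0]-.492)<.045)&(abs(K[...,1]-.055)<.07)
    c=max(comp(k),key=lambda t:t[1])[0]; print(n,c.sum(),*rect(plane(f,contour(c),.016)))
    V=cv2.cvtColor(f['image'],cv2.COLOR_RGB2HSV)[...,2]
    k=(V<125)&(abs(K[...,0]-.492)<.045)&(abs(K[...,1]-.055)<.07)
    c=max(comp(k),key=lambda t:t[1])[0]; print(n,'dark',c.sum(),*rect(plane(f,contour(c),.016)))
a=cv2.imread('pics/top1.png')[150:250,180:370];b=cv2.imread('pics/side1.png')[190:350,260:390]
cv2.imwrite('pics/c1.png',np.hstack([cv2.resize(a,(475,250)),cv2.resize(b,(203,250))]))
E
```

```text
top 450 [493.3  51.7] 1.678 [37.5 75.6]
top dark 424 [493.6  54.3] 1.729 [36.9 74.9]
side 1 [453.   41.7] 0.0 [0. 0.]
side dark 1 [451.1  30.8] 0.0 [0. 0.]
```

View pics/c1.png

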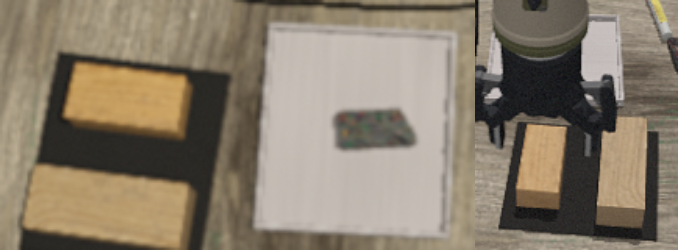

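```bash
python3 - <<'E'
from h import *
f=pickle.load(open('top1.pkl','rb'));g=cv2.cvtColor(f['image'],cv2.COLOR_RGB2GRAY).astype(float)
def cross(l,d):  # subpixel half-level crossing
    t=125.
    for i in range(len(l)-1):
        if l[i]>t>=l[i+1]: return i+(l[i]-t)/(l[i]-l[i+1])
for nm,us in(('far(+x)',range(318,338)),('near(-x)',range(318,342))):
    pts=[]
    for u in us:
        col=g[188:220,u]; c=cross(col,0) if nm[0]=='f' else cross(col[::-1],0)
        if c is not None: pts.append((u,188+c if nm[0]=='f' else 219-c))
    P=plane(f,pts,.016 if nm[0]=='f' else .016); s=np.polyfit(P[:,1],P[:,0],1); print(nm,len(pts),'slope',s[0].round(3),'x at y=.053',np.polyval(s,.053).round(4))
for v in(198,201,204):
    print(v,g[v,308:352].astype(int))
to(.494,.053,.16,.06)
E
```

```text
far(+x) 20 slope -0.143 x at y=.053 0.5126
near(-x) 24 slope -0.165 x at y=.053 0.475
198 [191 189 188 189 174 133 104  88  78  77  90  96  99  95  84  78  85  91
  93  95  94  96  91  81  86 100 103  96  88  90  96  97  94 101 130 169
 188 191 189 188 189 191 190 191]
201 [189 187 189 191 184 158 123 100  96  98  95  87  80  81  84  86  90  96
  94  91  87  87  90  93  97  94  92  93  95 100 102 103 100  98  99 101
 127 163 186 189 189 190 190 189]
204 [189 187 188 192 191 172 131 104  99 103 104  94  96  95  91  92  96 100
 100  99  96  95  93  93  92  93  92  88  84  79  74  77  82  94 101 102
 101 114 153 182 189 190 190 190]
shift [-35.92   2.64   4.5 ] turn [-0.     0.001 -0.088] tcp [0.4777 0.4129 0.2046] w 0.0852 t 14.125
```

Emit:
arm_command --motion '[{"translation":[-5,0.5,0.5],"turn":[0,0,-0.17],"claw":0.8},{"translation":[-11,1,1.5],"turn":[0,0,-0.17],"claw":0.8},{"translation":[-17,1.5,2.5],"turn":[0,0,-0.17],"claw":0.8},{"translation":[-23,2,3.5],"turn":[0,0,-0.17],"claw":0.8},{"translation":[-29,2.4,4.5],"turn":[0,0,-0.17],"claw":0.8},{"translation":[-34,2.6,7],"turn":[0,0,-0.17],"claw":0.8},{"translation":[-35.9,2.6,9],"turn":[0,0,-0.17],"claw":0.8},{"translation":[-35.9,2.6,10],"turn":[0,0,-0.17],"claw":0.8}]'

```text
time_s: 15.12
tcp_pos: [0.493, 0.0523, 0.1042]
orientation: [0.656, 0.754, -0.001, -0.0]
force: [-0.3, 0.8, 0.4]
width: 0.0685
```

```bash
python3 -c "
from h import *
to(.4945,.0535,.05,.14)"
```

```text
shift [0.1  0.17 5.42] turn [-0.001  0.    -0.001] tcp [0.493  0.0523 0.1042] w 0.0685 t 15.125
```

Emit:
arm_command --motion '[{"translation":[0.1,0.1,3],"turn":[0,0,0],"claw":0.8},{"translation":[0.1,0.1,5.5],"turn":[0,0,0],"claw":0.8},{"translation":[0.1,0.1,7.5],"turn":[0,0,0],"claw":0.8},{"translation":[0.1,0.1,8.7],"turn":[0,0,0],"claw":0.8},{"translation":[0.1,0.1,9.2],"turn":[0,0,0],"claw":0.8},{"translation":[0.1,0.1,9.2],"turn":[0,0,0],"claw":0.8},{"translation":[0.1,0.1,9.2],"turn":[0,0,0],"claw":0.8}]'

```text
time_s: 16.0
tcp_pos: [0.4952, 0.0563, 0.0137]
orientation: [0.654, 0.756, 0.001, 0.0]
force: [0.2, -0.4, 0.5]
width: 0.0682
```

```bash
python3 -c "
from h import *
to(.4945,.0535,.004,.14)
f=bot.grab_frame('side');cv2.imwrite('pics/s2.png',cv2.resize(f['image'][170:270,250:370,::-1],None,fx=5,fy=5,interpolation=2))"
```

```text
shift [-0.27 -0.11  0.97] turn [ 0.001 -0.     0.004] tcp [0.4952 0.0563 0.0137] w 0.0682 t 16.0
```

View pics/s2.png

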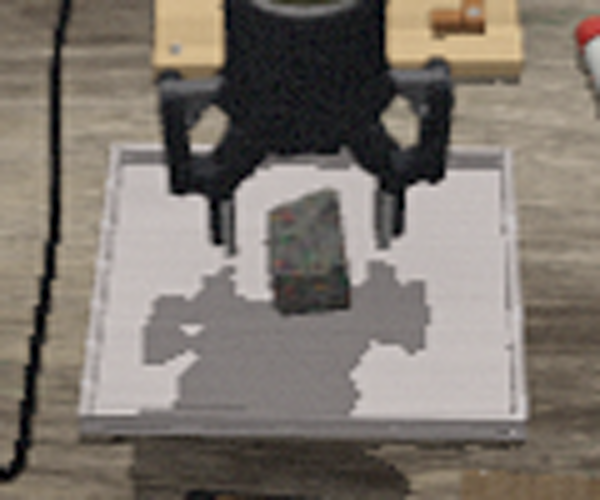

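The offcut (crop px 270–350, 190–315) lies centrally between the fingers (px ~225 and ~385). I go down and close.

Emit:
arm_command --motion '[{"translation":[-0.2,-0.1,0.5],"turn":[0,0,0],"claw":0.8},{"translation":[-0.2,-0.1,0.8],"turn":[0,0,0],"claw":0.7},{"translation":[-0.2,-0.1,0.8],"turn":[0,0,0],"claw":0.6},{"translation":[-0.2,-0.1,0.8],"turn":[0,0,0],"claw":0.6}]' --squeeze 40

```text
time_s: 16.55
tcp_pos: [0.494, 0.054, 0.0049]
orientation: [0.654, 0.756, -0.0, -0.0]
force: [-0.4, -0.3, -0.5]
width: 0.0511
```

Emit:
arm_command --motion '[{"translation":[0,0,0],"turn":[0,0,0],"claw":0.4},{"translation":[0,0,0],"turn":[0,0,0],"claw":0.35},{"translation":[0,0,0],"turn":[0,0,0],"claw":0.3},{"translation":[0,0,0],"turn":[0,0,0],"claw":0.3},{"translation":[0,0,0],"turn":[0,0,0],"claw":0.3}]'

```text
time_s: 17.18
tcp_pos: [0.4943, 0.0541, 0.0053]
orientation: [0.654, 0.756, 0.0, 0.0]
force: [0.0, 0.5, 5.6]
width: 0.0364
```

Emit:
arm_command --motion '[{"translation":[0,0,-2],"turn":[0,0,0],"claw":0.3},{"translation":[0,0,-5],"turn":[0,0,0],"claw":0.3},{"translation":[0,0,-8],"turn":[0,0,0],"claw":0.3},{"translation":[0,0,-8],"turn":[0,0,0],"claw":0.3}]'

```text
time_s: 17.68
tcp_pos: [0.4953, 0.0542, 0.0867]
orientation: [0.654, 0.756, 0.002, 0.001]
force: [-0.9, -0.3, -0.8]
width: 0.0366
```

```bash
python3 -c "
from h import *
to(.4585,-.1775,.0853,.093)
f=bot.grab_frame('side');cv2.imwrite('pics/s3.png',cv2.resize(f['image'][150:270,250:370,::-1],None,fx=5,fy=5,interpolation=2))"
```

```text
shift [-22.41  -6.96   0.1 ] turn [ 0.003 -0.001  0.051] tcp [0.4953 0.0542 0.0867] w 0.0366 t 17.675
```

View pics/s3.png

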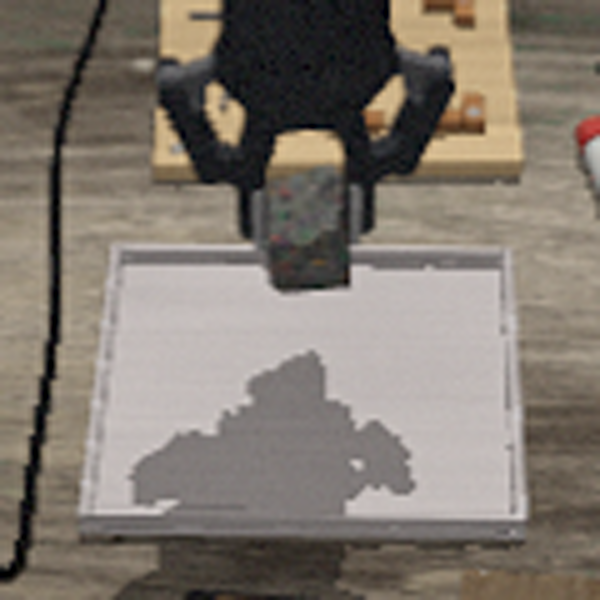

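The offcut is held level at its middle (crop px 265–350, 165–290). I carry it to the nest.

Emit:
arm_command --motion '[{"translation":[-4,-1.2,0],"turn":[0,0,0.05],"claw":0.3},{"translation":[-9,-2.8,0],"turn":[0,0,0.05],"claw":0.3},{"translation":[-14,-4.3,0],"turn":[0,0,0.05],"claw":0.3},{"translation":[-18.5,-5.7,0],"turn":[0,0,0.05],"claw":0.3},{"translation":[-21.5,-6.6,0],"turn":[0,0,0.05],"claw":0.3},{"translation":[-22.4,-6.9,0],"turn":[0,0,0.05],"claw":0.3},{"translation":[-22.4,-6.9,0],"turn":[0,0,0.05],"claw":0.3},{"translation":[-22.4,-6.9,0],"turn":[0,0,0.05],"claw":0.3}]'

```text
time_s: 18.73
tcp_pos: [0.458, -0.1759, 0.0845]
orientation: [0.672, 0.74, -0.0, -0.001]
force: [0.1, 0.5, -0.7]
width: 0.0367
```

```bash
python3 -c "
from h import *
to(.459,-.177,.0125,.093)"
```

```text
shift [-0.12  0.09  7.2 ] turn [-0.001 -0.001  0.003] tcp [ 0.458  -0.1759  0.0845] w 0.0367 t 18.725
```

Emit:
arm_command --motion '[{"translation":[-0.1,0.1,3],"turn":[0,0,0],"claw":0.3},{"translation":[-0.1,0.1,5],"turn":[0,0,0],"claw":0.3},{"translation":[-0.1,0.1,6],"turn":[0,0,0],"claw":0.3},{"translation":[-0.1,0.1,6.6],"turn":[0,0,0],"claw":0.3},{"translation":[-0.1,0.1,6.8],"turn":[0,0,0],"claw":0.3},{"translation":[-0.1,0.1,6.8],"turn":[0,0,0],"claw":0.3}]'

```text
time_s: 19.48
tcp_pos: [0.4593, -0.1785, 0.0174]
orientation: [0.673, 0.74, 0.0, 0.0]
force: [-0.2, -0.1, -0.2]
width: 0.0364
```

```bash
python3 -c "
from h import *
to(.459,-.177,.0125,.093)
f=bot.grab_frame('side');cv2.imwrite('pics/s4.png',cv2.resize(f['image'][120:200,260:370,::-1],None,fx=5,fy=5,interpolation=2))"
```

```text
shift [ 0.15 -0.01  0.49] turn [0.001 0.    0.001] tcp [ 0.4593 -0.1785  0.0174] w 0.0364 t 19.475
```

View pics/s4.png

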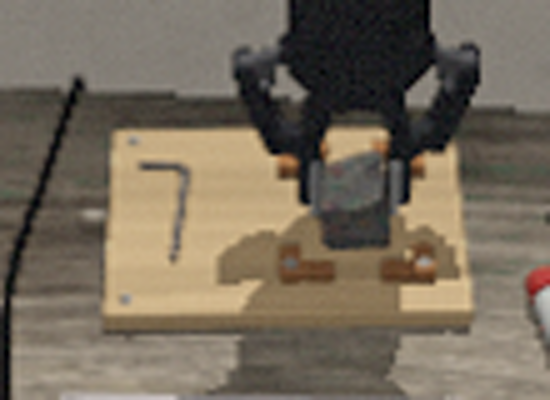

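The offcut hangs between the four cleats (px 280–435, 155–270), and the hex key is clear. I set it down.

Emit:
arm_command --motion '[{"translation":[0.1,0,0.3],"turn":[0,0,0],"claw":0.3},{"translation":[0.1,0,0.45],"turn":[0,0,0],"claw":0.3},{"translation":[0.1,0,0.45],"turn":[0,0,0],"claw":0.3},{"translation":[0.1,0,0.45],"turn":[0,0,0],"claw":0.8},{"translation":[0.1,0,0.45],"turn":[0,0,0],"claw":0.8},{"translation":[0.1,0,0.45],"turn":[0,0,0],"claw":0.8},{"translation":[0.1,0,0.45],"turn":[0,0,0],"claw":0.8}]'

```text
time_s: 20.4
tcp_pos: [0.4588, -0.1775, 0.0125]
orientation: [0.673, 0.74, -0.0, 0.0]
force: [-0.3, 0.9, -0.3]
width: 0.0681
```

Emit:
arm_command --motion '[{"translation":[0,0,-4],"turn":[0,0,0],"claw":0.8},{"translation":[0,0,-9],"turn":[0,0,0],"claw":0.8},{"translation":[5,1.4,-12],"turn":[0,0,0],"claw":1},{"translation":[11,3,-13],"turn":[0,0,0],"claw":1},{"translation":[17,4.5,-13],"turn":[0,0,0],"claw":1},{"translation":[23,6.3,-13],"turn":[0,0,0],"claw":1},{"translation":[28,6,-13],"turn":[0,0,0],"claw":1},{"translation":[28,6,-13],"turn":[0,0,0],"claw":1}]'

```text
time_s: 21.4
tcp_pos: [0.4913, 0.1119, 0.1421]
orientation: [0.67, 0.742, 0.0, -0.001]
force: [0.1, -0.5, 0.6]
width: 0.0855
```

```bash
python3 look.py 2; python3 - <<'E'
from h import *
f=pickle.load(open('top2.pkl','rb'));K=cloud(f)
V=cv2.cvtColor(f['image'],cv2.COLOR_RGB2HSV)[...,2]
k=(V<125)&(abs(K[...,0]-.4585)<.045)&(abs(K[...,1]+.1775)<.055)
c=max(comp(k),key=lambda t:t[1])[0]; print('off',c.sum(),'z',np.median(K[c][:,2]),*rect(plane(f,contour(c),.023)))
for n,cx,cy,zt in(('A',.386,.2955,.050),('B',.494,.294,.045)):
    k=(abs(K[...,2]-zt)<.006)&(abs(K[...,0]-cx)<.045)&(abs(K[...,1]-cy)<.1)
    c=max(comp(k),key=lambda t:t[1])[0]; print(n,c.sum(),*rect(plane(f,contour(c),zt)))
cv2.imwrite('pics/c2.png',cv2.resize(f['image'][150:270,180:480,::-1],None,fx=2.5,fy=2.5))
to(.494,.294,.12,-.024)
E
```

```text
off 449 z 0.022901101762439202 [ 458.  -175.4] 1.676 [34.1 77.3]
A 1494 [386.6 300.3] 1.549 [ 61.2 140.2]
B 963 [491.9 296. ] 1.552 [ 55.3 109.7]
shift [18.6   1.97  2.22] turn [-0.     0.     0.119] tcp [0.4921 0.1069 0.1423] w 0.0852 t 21.5
```

View pics/c2.png

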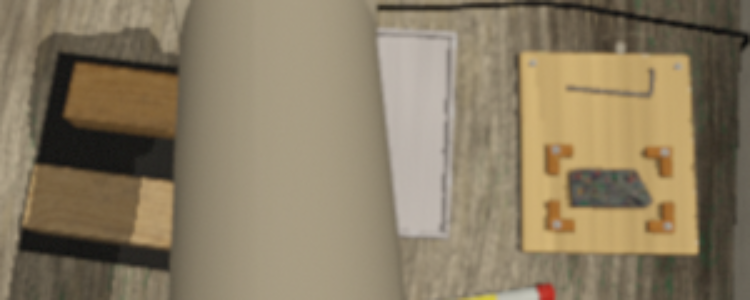

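The offcut lies flat between the cleats (px 568–650, 168–208 in the crop), and the hex key has not moved. I fetch block B next.

Emit:
arm_command --motion '[{"translation":[5,0.5,1],"turn":[0,0,0.12],"claw":1},{"translation":[10,1,2],"turn":[0,0,0.12],"claw":1},{"translation":[15,1.6,2.2],"turn":[0,0,0.12],"claw":1},{"translation":[18,1.9,2.2],"turn":[0,0,0.12],"claw":1},{"translation":[18.6,2,2.2],"turn":[0,0,0.12],"claw":1},{"translation":[18.6,2,2.2],"turn":[0,0,0.12],"claw":1},{"translation":[18.6,2,2.2],"turn":[0,0,0.12],"claw":1}]'

```text
time_s: 22.38
tcp_pos: [0.4955, 0.2916, 0.1206]
orientation: [0.717, 0.697, -0.0, 0.0]
force: [-0.0, -0.2, 0.0]
width: 0.0854
```

```bash
python3 -c "
from h import *
to(.494,.2941,.025,-.024)"
```

```text
shift [ 0.25 -0.16  9.56] turn [ 0.     0.001 -0.005] tcp [0.4955 0.2916 0.1206] w 0.0854 t 22.375
```

Emit:
arm_command --motion '[{"translation":[0,-0.1,4],"turn":[0,0,0],"claw":1},{"translation":[0,-0.1,7],"turn":[0,0,0],"claw":1},{"translation":[0,-0.1,9],"turn":[0,0,0],"claw":1},{"translation":[0,-0.1,9.5],"turn":[0,0,0],"claw":1},{"translation":[0,-0.1,9.5],"turn":[0,0,0],"claw":1},{"translation":[0,-0.1,9.5],"turn":[0,0,0],"claw":1},{"translation":[0,-0.1,9.5],"turn":[0,0,0],"claw":1}]'

```text
time_s: 23.25
tcp_pos: [0.4942, 0.2943, 0.0264]
orientation: [0.716, 0.698, 0.001, 0.0]
force: [0.4, -0.1, -0.5]
width: 0.0857
```

Emit:
arm_command --motion '[{"translation":[0,0,0],"turn":[0,0,0],"claw":0.3},{"translation":[0,0,0],"turn":[0,0,0],"claw":0.3},{"translation":[0,0,0],"turn":[0,0,0],"claw":0.3},{"translation":[0,0,0],"turn":[0,0,0],"claw":0.3},{"translation":[0,0,0],"turn":[0,0,0],"claw":0.3},{"translation":[0,0,0],"turn":[0,0,0],"claw":0.3}]' --squeeze 60

```text
time_s: 24.0
tcp_pos: [0.4941, 0.2942, 0.026]
orientation: [0.716, 0.698, 0.0, 0.0]
force: [-2.0, 0.0, 5.7]
width: 0.0541
```

Emit:
arm_command --motion '[{"translation":[0,0,-3],"turn":[0,0,0],"claw":0.3},{"translation":[0,0,-6],"turn":[0,0,0],"claw":0.3},{"translation":[0,0,-9],"turn":[0,0,0],"claw":0.3},{"translation":[0,0,-9],"turn":[0,0,0],"claw":0.3},{"translation":[0,0,-9],"turn":[0,0,0],"claw":0.3}]'

```text
time_s: 24.62
tcp_pos: [0.4929, 0.2937, 0.1142]
orientation: [0.716, 0.698, -0.001, -0.0]
force: [-0.3, -0.1, -2.5]
width: 0.0544
```

```bash
python3 -c "
from h import *
to(.5495,.0775,.115,.047)"
```

```text
shift [-21.47   6.21  -0.07] turn [-0.002  0.001 -0.073] tcp [0.4929 0.2937 0.1142] w 0.0544 t 24.625
```

Emit:
arm_command --motion '[{"translation":[-5,1.4,0],"turn":[0,0,-0.07],"claw":0.3},{"translation":[-10.5,3,0],"turn":[0,0,-0.07],"claw":0.3},{"translation":[-16,4.6,0],"turn":[0,0,-0.07],"claw":0.3},{"translation":[-20,5.8,0],"turn":[0,0,-0.07],"claw":0.3},{"translation":[-21.4,6.2,0],"turn":[0,0,-0.07],"claw":0.3},{"translation":[-21.4,6.2,0],"turn":[0,0,-0.07],"claw":0.3},{"translation":[-21.4,6.2,0],"turn":[0,0,-0.07],"claw":0.3}]'

```text
time_s: 25.5
tcp_pos: [0.5495, 0.0806, 0.1147]
orientation: [0.69, 0.723, -0.0, -0.001]
force: [-0.3, 0.2, -1.4]
width: 0.0545
```

Emit:
arm_command --motion '[{"translation":[0,0,3],"turn":[0,0,0],"claw":0.3},{"translation":[0,0,5.5],"turn":[0,0,0],"claw":0.3},{"translation":[0,0,7.5],"turn":[0,0,0],"claw":0.3},{"translation":[0,0,8.3],"turn":[0,0,0],"claw":0.3},{"translation":[0,0,8.3],"turn":[0,0,0],"claw":0.3},{"translation":[0,0,8.3],"turn":[0,0,0],"claw":0.3},{"translation":[0,0,8.3],"turn":[0,0,0],"claw":0.3}]'

```text
time_s: 26.38
tcp_pos: [0.5507, 0.0787, 0.0333]
orientation: [0.691, 0.723, 0.001, 0.0]
force: [-0.4, -0.3, -2.2]
width: 0.0541
```

```bash
python3 -c "
from h import *
to(.5495,.0775,.027,.047)"
```

```text
shift [-0.11 -0.13  0.63] turn [ 0.001 -0.    -0.003] tcp [0.5507 0.0787 0.0333] w 0.0541 t 26.375
```

Emit:
arm_command --motion '[{"translation":[-0.1,-0.1,0.3],"turn":[0,0,0],"claw":0.3},{"translation":[-0.1,-0.1,0.55],"turn":[0,0,0],"claw":0.3},{"translation":[-0.1,-0.1,0.55],"turn":[0,0,0],"claw":0.3},{"translation":[-0.1,-0.1,0.55],"turn":[0,0,0],"claw":0.3},{"translation":[-0.1,-0.1,0.55],"turn":[0,0,0],"claw":1},{"translation":[-0.1,-0.1,0.55],"turn":[0,0,0],"claw":1},{"translation":[-0.1,-0.1,0.55],"turn":[0,0,0],"claw":1},{"translation":[-0.1,-0.1,0.55],"turn":[0,0,0],"claw":1}]'

```text
time_s: 27.38
tcp_pos: [0.5492, 0.0774, 0.027]
orientation: [0.691, 0.723, -0.0, 0.0]
force: [0.2, -0.9, 0.1]
width: 0.0853
```

Emit:
arm_command --motion '[{"translation":[0,0,0],"turn":[0,0,0],"claw":1},{"translation":[0,0,-4],"turn":[0,0,0],"claw":1},{"translation":[0,0,-9],"turn":[0,0,0],"claw":1},{"translation":[0,0,-11],"turn":[0,0,0],"claw":1},{"translation":[0,0,-11],"turn":[0,0,0],"claw":1}]'

```text
time_s: 28.0
tcp_pos: [0.5503, 0.0776, 0.1388]
orientation: [0.691, 0.722, 0.002, 0.001]
force: [-0.2, 0.8, -0.7]
width: 0.085
```

```bash
python3 -c "
from h import *
to(.3865,.2956,.12,-.024)"
```

```text
shift [ 22.5  -15.41   1.85] turn [ 0.003 -0.001  0.068] tcp [0.5503 0.0776 0.1388] w 0.085 t 28.0
```

Emit:
arm_command --motion '[{"translation":[4.5,-3,0],"turn":[0,0,0.07],"claw":1},{"translation":[9,-6.1,1],"turn":[0,0,0.07],"claw":1},{"translation":[14,-9.5,1.8],"turn":[0,0,0.07],"claw":1},{"translation":[18.5,-12.6,1.8],"turn":[0,0,0.07],"claw":1},{"translation":[21.5,-14.7,1.8],"turn":[0,0,0.07],"claw":1},{"translation":[22.5,-15.4,1.8],"turn":[0,0,0.07],"claw":1},{"translation":[22.5,-15.4,1.8],"turn":[0,0,0.07],"claw":1},{"translation":[22.5,-15.4,1.8],"turn":[0,0,0.07],"claw":1}]'

```text
time_s: 29.0
tcp_pos: [0.3864, 0.2939, 0.1186]
orientation: [0.717, 0.697, -0.0, 0.0]
force: [0.7, 1.0, 0.5]
width: 0.0853
```

```bash
python3 -c "
from h import *
to(.386,.2956,.026,-.024)"
```

```text
shift [ 0.18 -0.05  9.26] turn [-0.     0.001 -0.004] tcp [0.3864 0.2939 0.1186] w 0.0853 t 29.0
```

Emit:
arm_command --motion '[{"translation":[0,0,4],"turn":[0,0,0],"claw":1},{"translation":[0,0,7],"turn":[0,0,0],"claw":1},{"translation":[0,0,9],"turn":[0,0,0],"claw":1},{"translation":[0,0,9.3],"turn":[0,0,0],"claw":1},{"translation":[0,0,9.3],"turn":[0,0,0],"claw":1},{"translation":[0,0,9.3],"turn":[0,0,0],"claw":1},{"translation":[0,0,9.3],"turn":[0,0,0],"claw":1}]'

```text
time_s: 29.88
tcp_pos: [0.3859, 0.2958, 0.0267]
orientation: [0.716, 0.698, 0.001, -0.0]
force: [-0.1, 0.3, 0.3]
width: 0.0852
```

Emit:
arm_command --motion '[{"translation":[0,0,0],"turn":[0,0,0],"claw":0.3},{"translation":[0,0,0],"turn":[0,0,0],"claw":0.3},{"translation":[0,0,0],"turn":[0,0,0],"claw":0.3},{"translation":[0,0,0],"turn":[0,0,0],"claw":0.3},{"translation":[0,0,0],"turn":[0,0,0],"claw":0.3},{"translation":[0,0,0],"turn":[0,0,0],"claw":0.3}]'

```text
time_s: 30.62
tcp_pos: [0.3856, 0.2957, 0.0266]
orientation: [0.716, 0.698, 0.0, -0.0]
force: [-2.0, -0.8, 6.0]
width: 0.0593
```

Emit:
arm_command --motion '[{"translation":[0,0,-3],"turn":[0,0,0],"claw":0.3},{"translation":[0,0,-6],"turn":[0,0,0],"claw":0.3},{"translation":[0,0,-9],"turn":[0,0,0],"claw":0.3},{"translation":[0,0,-9],"turn":[0,0,0],"claw":0.3},{"translation":[0,0,-9],"turn":[0,0,0],"claw":0.3}]'

```text
time_s: 31.25
tcp_pos: [0.3848, 0.2951, 0.1151]
orientation: [0.716, 0.698, -0.001, -0.0]
force: [0.0, 1.0, -1.5]
width: 0.0592
```

```bash
python3 -c "
from h import *
to(.4355,.0754,.115,.055)"
```

```text
shift [-2.183e+01  5.630e+00  2.000e-02] turn [-0.001  0.001 -0.081] tcp [0.3848 0.2951 0.1151] w 0.0592 t 31.25
```

Emit:
arm_command --motion '[{"translation":[-5,1.3,0],"turn":[0,0,-0.08],"claw":0.3},{"translation":[-10.5,2.7,0],"turn":[0,0,-0.08],"claw":0.3},{"translation":[-16,4.1,0],"turn":[0,0,-0.08],"claw":0.3},{"translation":[-20.4,5.2,0],"turn":[0,0,-0.08],"claw":0.3},{"translation":[-21.8,5.6,0],"turn":[0,0,-0.08],"claw":0.3},{"translation":[-21.8,5.6,0],"turn":[0,0,-0.08],"claw":0.3},{"translation":[-21.8,5.6,0],"turn":[0,0,-0.08],"claw":0.3}]'

```text
time_s: 32.12
tcp_pos: [0.4352, 0.0775, 0.1154]
orientation: [0.687, 0.727, -0.0, -0.0]
force: [-1.3, -0.0, -1.9]
width: 0.059
```

Emit:
arm_command --motion '[{"translation":[0,0,3],"turn":[0,0,0],"claw":0.3},{"translation":[0,0,5.5],"turn":[0,0,0],"claw":0.3},{"translation":[0,0,7.5],"turn":[0,0,0],"claw":0.3},{"translation":[0,0,8.3],"turn":[0,0,0],"claw":0.3},{"translation":[0,0,8.3],"turn":[0,0,0],"claw":0.3},{"translation":[0,0,8.3],"turn":[0,0,0],"claw":0.3},{"translation":[0,0,8.3],"turn":[0,0,0],"claw":0.3}]'

```text
time_s: 33.0
tcp_pos: [0.4363, 0.0763, 0.0337]
orientation: [0.688, 0.726, 0.001, 0.0]
force: [-0.5, 1.0, -1.8]
width: 0.0594
```

```bash
python3 -c "
from h import *
to(.4355,.0754,.0275,.055)"
```

```text
shift [-0.09 -0.08  0.62] turn [ 0.001 -0.001 -0.001] tcp [0.4363 0.0763 0.0337] w 0.0594 t 33.0
```

Emit:
arm_command --motion '[{"translation":[-0.1,-0.1,0.3],"turn":[0,0,0],"claw":0.3},{"translation":[-0.1,-0.1,0.55],"turn":[0,0,0],"claw":0.3},{"translation":[-0.1,-0.1,0.55],"turn":[0,0,0],"claw":0.3},{"translation":[-0.1,-0.1,0.55],"turn":[0,0,0],"claw":0.3},{"translation":[-0.1,-0.1,0.55],"turn":[0,0,0],"claw":1},{"translation":[-0.1,-0.1,0.55],"turn":[0,0,0],"claw":1},{"translation":[-0.1,-0.1,0.55],"turn":[0,0,0],"claw":1},{"translation":[-0.1,-0.1,0.55],"turn":[0,0,0],"claw":1}]'

```text
time_s: 34.0
tcp_pos: [0.4348, 0.075, 0.0275]
orientation: [0.688, 0.726, -0.0, 0.0]
force: [-0.0, -0.3, 0.5]
width: 0.0853
```

Emit:
arm_command --motion '[{"translation":[0,0,0],"turn":[0,0,0],"claw":1},{"translation":[0,0,-4],"turn":[0,0,0],"claw":1},{"translation":[0,0,-9],"turn":[0,0,0],"claw":1},{"translation":[6,0,-13],"turn":[0,0,0],"claw":1},{"translation":[12,0,-15],"turn":[0,0,0],"claw":1},{"translation":[18,0,-15],"turn":[0,0,0],"claw":1},{"translation":[24,0,-15],"turn":[0,0,0],"claw":1},{"translation":[30,0,-15],"turn":[0,0,0],"claw":1}]'

```text
time_s: 35.0
tcp_pos: [0.4184, 0.3746, 0.1777]
orientation: [0.688, 0.726, 0.0, -0.0]
force: [1.8, -1.4, -0.6]
width: 0.0852
```

Emit:
arm_command --motion '[{"translation":[6,-1,0],"turn":[0,0,0],"claw":1},{"translation":[11,-2,0],"turn":[0,0,0],"claw":1},{"translation":[14,-3,0],"turn":[0,0,0],"claw":1},{"translation":[14,-3,0],"turn":[0,0,0],"claw":1},{"translation":[14,-3,0],"turn":[0,0,0],"claw":1}]'

```text
time_s: 35.62
tcp_pos: [0.3818, 0.5097, 0.1772]
orientation: [0.688, 0.726, -0.0, 0.0]
force: [-0.1, -0.9, -0.6]
width: 0.0852
```

```bash
python3 look.py 3; python3 - <<'E'
from h import *
f=pickle.load(open('top3.pkl','rb'));g=pickle.load(open('side3.pkl','rb'))
for F in(f,g):
  K=cloud(F)
  for n,cx,cy,zt in(('A',.434,.075,.051),('B',.548,.078,.046)):
    k=(abs(K[...,2]-zt)<.006)&(abs(K[...,0]-cx)<.045)&(abs(K[...,1]-cy)<.09)
    q=comp(k)
    if q: c=max(q,key=lambda t:t[1])[0]; print(n,*rect(plane(F,contour(c),zt)),K[c][:,2].mean().round(4))
  V=cv2.cvtColor(F['image'],cv2.COLOR_RGB2HSV)[...,2]
  k=(V<125)&(abs(K[...,0]-.4585)<.045)&(abs(K[...,1]+.1775)<.055)
  c=max(comp(k),key=lambda t:t[1])[0]; print('off',*rect(plane(F,contour(c),.023)))
o=bot.observe();print(o['tcp_pos'],o['dq'].round(3),o['time_s'])
E
```

```text
A [433.2  75. ] 1.624 [ 60.8 149.3] 0.0496
B [546.6  77.8] 1.615 [ 55.4 109.3] 0.0445
off [ 458.  -175.4] 1.676 [34.1 77.2]
A [444.5  77.1] 1.632 [ 38.2 156.9] 0.0515
B [548.6  79.6] 1.619 [ 54.9 114.5] 0.0464
off [ 497.8 -206.5] 1.643 [5.7 9.5]
[0.38240083 0.50926906 0.17764136] [ 0.004 -0.004 -0.    -0.002 -0.002  0.001 -0.   ] 35.725
```

View pics/top3.png

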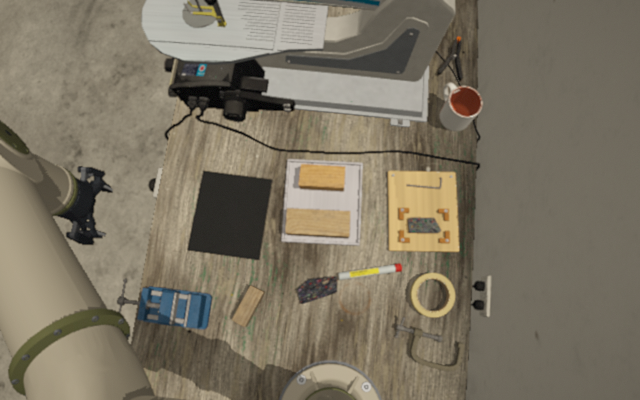

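The blocks are back in the tray (px ~318,222 and ~322,177), within 2 mm of the start. The offcut is between the cleats (px 423,225), the key is at its place, and the arm is clear.

```bash
python3 -c "
from cell import bot
print(bot.close_job())"
```

```text
the job is handed in; nothing more can be done
None
```

I finished the whole job in the required order and handed it in at about 36 s of robot time. The hand-in gives no verdict.

Both blocks went onto the mat while the offcut stayed in the tray. I then laid the offcut in the nest and put block B, then block A, back in their own places.

**Last checks, top camera:**
- **Block A:** 1.2 mm from its start, yaw changed by about 0.001 rad.
- **Block B:** 1.7 mm from its start, yaw changed by about 0.001 rad.
- **Offcut:** about 0.5 mm (x) and 2 mm (y) from the nest's middle, nearly parallel to it. Right after placing, its upper face measured at 23 mm, so it was lying flat.
- **Hex key:** looks unmoved in the pictures; I did not measure it.
- **Arm:** stopped well clear of everything.

**Checks that disagreed or failed:**
- **Offcut width:** the fingers read 36.4 mm when gripping it, against the stated 43 mm. It was still held level and placed well.
- **Offcut angle:** in the tray it lay about 0.1 rad off the tray's axis, not within the stated 0.03 rad.
- **Side camera, last look:** block A was partly hidden and the offcut measurement failed, so only block B was confirmed there, about 1.5 mm from its start.

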